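Lay out the slide-making row beside the slide warmer

ROBOT

A 7-joint arm with a two-finger parallel gripper is mounted at the origin on the work surface. World frame = base frame: x ahead of the robot, y to its left, z up, the work surface at z = 0. Lengths are in mm, angles in rad, forces in N, time in s.
With the tool pointing down it reaches from about 400 to 875 mm from the base axis. Payload 6.5 kg.
Tool frame: the origin (TCP) lies at the centre of the arm's flange, where the gripper is bolted on; the fingertips stand 173 mm ahead of it and the grasp point (between the pads) lies 155 mm ahead of it (manip.hold_point_z is the distance from the TCP to the grasp point, in mm); z points along the fingers, y is the line along which they close (so a half turn about z gives the same grasp; the last joint's range is limited). The gripper opens to 85 mm and grips with 20 to 120 N. Pads are 22 mm wide; open, the fingers measure 114 mm over their backs; the gripper's body (76 mm by 85 mm) begins 54 mm behind the grasp point. The pads swing forward as they close: fully open they stand 13 mm farther back than shut.
Start: joints at [1.168, 0.536, -0.004, 1.538, 0.003, 1.067, -0.071], TCP at [214.805, -613.473, 404.69] pointing down, gripper open.
Joint ranges: [-2.7, 2.7], [-0.37, 2.16], [-1.27, 1.26], [0.24, 2.4], [-1.31, 4.45], [0.19, 1.91], [-2.76, 2.76]. Speed limits (rad/s): [2.39, 2.39, 3.14, 3.14, 3.14, 3.14, 3.14].

INTERFACE

Orientations are given as a unit quaternion [x, y, z, w].
In Python, from plant import manip gives the robot as it stands. The module is installed in compiled form; this text tells all that it offers.
- The arm moves only by the tool send_rows, never from a script. Its argument "rows" is a list of rows, each an object of numbers: "hand": the closure, from 0 (fully open) to 1 (shut); "tx", "ty", "tz": the shift along the world's x, y, z in cm; "wx", "wy", "wz": the turn, a rotation vector about the world's x, y, z in rad. In form: [{"hand": .., "tx": .., "ty": .., "tz": .., "wx": .., "wy": .., "wz": ..}, ...]. A call has 1 to 20 rows; each row shifts and turns the commanded pose from where the row before left it; what a row does not reach is not made up. A row lasts 1/10 s, in which the tool goes at most 50 mm and 8.59 degrees, less where a joint would pass 70% of its speed; a pose out of reach is approached as far as the arm can. A call is refused whole if a number of a shift passes 5 or a number of a turn 0.15, either way. A call with a gripper value outside its range is refused whole. The fingers move at their own pace and stop on an object; the grip force is fixed at half the most. Time passes only in rows, so rows that do not move let the fingers close. It gives the time, the measured TCP pose, the force, the opening and the grip force at its end, in the units of the state.
- manip.state(): the state, without advancing time (a new reading comes with each control period).
- manip.grab_frame(name): name is "scene" or "side" or "wrist"; returns a dict with "frame" (400x640x3 uint8, red, green, blue), "depth" (400x640 float32, mm along the optical axis (not along the pixel's ray), 0 where there is no reading), "mtx" (3x3 intrinsics, pixels), "k1" (the pictures are not rectified: a ray, as slopes to the right and down, at radius r is drawn at 1 + k1 r^2 times it, then the intrinsics apply), "cam_to_world" (4x4, takes a point from camera to world coordinates); the wrist camera has in their place "hand_eye" (4x4, takes a point from camera to tool coordinates, whose origin is the TCP and whose axes are the flange's). Camera axes: x right, y down, z forward; pixel columns grow to the right and rows downward; lengths in mm; the calibration is good to about 2 mm. A picture is of the moment at which its call begins: read the wrist's pose just before it.
- manip.hand_in(): hands the job in; it is judged then, once.
The state is a dict: "time_s": time; "q": joint angles; "joint_velocities": joint speeds; "tau": joint torques, N m; "eef_pos": TCP position; "tool_rot": TCP orientation; "contact_force": force on the tool from outside, world axes, zero at the start; "ft_torque": the same for the moment, N m; "finger_gap": finger opening in mm; "finger_force": force on a finger pad.
Only numpy, scipy, OpenCV 4.12 (cv2) and the standard library are available. Lean on these libraries where they do the work, as an engineer would, in place of code of your own. Each camera call takes 0.05 s, during which the arm holds its last target. There are 200 camera calls.

TASK

Lay out the slide-making things on the row of three black mats leading to the slide warmer (the square steel-topped box at one end of the row): the Petri dish in the middle of the mat nearest the slide warmer, the dropper bottle upright in the middle of the next mat, and the wooden slide box in the middle of the farthest mat, square with the mat's edges, with the little cover-glass box in the middle of its lid. Lower the glass dish and bottle gently onto their mats, do not drop them, and leave the beaker and the lidded jar standing where they are.

Things in the scene. Friction and masses are not known exactly. Their poses are not given: they have to be found in the camera images.
- dish: closed round glass Petri dish with a green sprig inside, 60 mm across, 15 mm high, loose, about 40 g. Origin: centre of its underside; z up
- bottle: amber glass dropper bottle with black cap and rubber bulb, 80 mm high, loose, about 70 g; its round body is 36 mm across up to 48 mm above its foot. Origin: centre of its underside; z up
- slide_box: closed wooden slide box with a brass catch, 60 mm along its x, 84 mm along its y, 32 mm high with a flat lid, loose, about 140 g. Origin: centre of its underside; z up
- cover_box: small grey plastic cover-glass box, 36 x 36 mm (edges along its x and y) and 20 mm high, loose, about 30 g. Origin: centre of its underside; z up
- mat_a: one of three identical black rubber mats, 90 x 90 mm and 3 mm thick, fixed on the bench in a row across it about 190 mm apart (the three names are dealt to the row's places at random: go by position). Origin: centre of its underside; its edges run along its x and y axes
- mat_b: one of three identical black rubber mats, 90 x 90 mm and 3 mm thick, fixed on the bench in a row across it about 190 mm apart (the three names are dealt to the row's places at random: go by position). Origin: centre of its underside; its edges run along its x and y axes
- mat_c: one of three identical black rubber mats, 90 x 90 mm and 3 mm thick, fixed on the bench in a row across it about 190 mm apart (the three names are dealt to the row's places at random: go by position). Origin: centre of its underside; its edges run along its x and y axes
- warmer: slide warmer: a low square grey metal box with a bare steel top plate and a black dial on its front, 100 x 100 mm, 45 mm high, fixed at one end of the row of mats, left or right from start to start. Origin: centre of its underside. A round white centrifuge with a domed grey lid, not part of the job, 100 mm across and 77 mm high, stands fixed at the row's other end
- beaker: small open glass beaker, 48 mm across, 60 mm high, standing loose among the things, not part of the job. Origin: centre of its underside; z up
- jar: squat glass specimen jar with a flat white lid, 52 mm across, 55 mm high, standing loose among the things, not part of the job. Origin: centre of its underside; z up
Not all that is in view belongs to the job. What is shaped like the bottle but green is not meant.

How it is judged (in metres and radians):
At the end, for the whole second after the job is handed in: Dish on the mat nearest the slide warmer, bottle on the middle one, slide box on the farthest: each within 15 mm of the mat's centre, resting, upright within 0.1 rad, the slide box square within 0.2 rad; the cover-glass box on its lid within 10 mm of the centre; all at rest ((horizontal distance between dish and mat_a below 0.015 m or horizontal distance between dish and mat_b below 0.015 m or horizontal distance between dish and mat_c below 0.015 m) and horizontal distance between dish and warmer below 0.338 m and (horizontal distance between bottle and mat_a below 0.015 m or horizontal distance between bottle and mat_b below 0.015 m or horizontal distance between bottle and mat_c below 0.015 m) and horizontal distance between bottle and warmer between 0.338 and 0.522 m and ((horizontal distance between slide_box and mat_a below 0.015 m and (angle between the x axis of slide_box and the x axis of mat_a, either way round below 0.2 rad or angle between the x axis of slide_box and the y axis of mat_a, either way round below 0.2 rad)) or (horizontal distance between slide_box and mat_b below 0.015 m and (angle between the x axis of slide_box and the x axis of mat_b, either way round below 0.2 rad or angle between the x axis of slide_box and the y axis of mat_b, either way round below 0.2 rad)) or (horizontal distance between slide_box and mat_c below 0.015 m and (angle between the x axis of slide_box and the x axis of mat_c, either way round below 0.2 rad or angle between the x axis of slide_box and the y axis of mat_c, either way round below 0.2 rad))) and horizontal distance between slide_box and warmer above 0.522 m and horizontal distance between cover_box and slide_box below 0.01 m and z of cover_box in the frame of slide_box between 0.028 and 0.037 m and height (world z) of each of dish, bottle, slide_box below 0.008 m and angle between each of dish, bottle, slide_box, cover_box's own z axis and vertical below 0.1 rad and linear speed of each of dish, bottle, slide_box, cover_box below 0.02 m/s); the robot touches nothing.
It fails at once if the glass dish or bottle is dropped onto a mat (hits it at over 0.5 m/s) ((horizontal distance between dish and mat_a below 0.04 m and height (world z) of dish below 0.03 m and linear speed of dish above 0.5 m/s) or (horizontal distance between dish and mat_b below 0.04 m and height (world z) of dish below 0.03 m and linear speed of dish above 0.5 m/s) or (horizontal distance between dish and mat_c below 0.04 m and height (world z) of dish below 0.03 m and linear speed of dish above 0.5 m/s) or (horizontal distance between bottle and mat_a below 0.04 m and height (world z) of bottle below 0.03 m and linear speed of bottle above 0.5 m/s) or (horizontal distance between bottle and mat_b below 0.04 m and height (world z) of bottle below 0.03 m and linear speed of bottle above 0.5 m/s) or (horizontal distance between bottle and mat_c below 0.04 m and height (world z) of bottle below 0.03 m and linear speed of bottle above 0.5 m/s)).
It fails at once if the beaker is shifted more than 20 mm or knocked over (distance of beaker from where it was at the start of the episode above 0.02 m or angle between beaker's own z axis and vertical above 0.3 rad).
It fails at once if the jar is shifted more than 20 mm or knocked over (distance of jar from where it was at the start of the episode above 0.02 m or angle between jar's own z axis and vertical above 0.3 rad).
It also fails if it takes over 99 s, if anything falls off the work surface, if the arm or the gripper's body presses on something with over 40 N, if the wrist force passes 120 N, or if a joint passes its speed limit or range.

## Working session

There is one attempt and no reset: what is moved stays moved. The work goes in short steps, Python scripts to look and compute and a tool call to move; the robot and the scene stay as the last step left them, time stands still between calls to the robot, and variables do not carry over. Pictures are saved under pics/ and viewed, at most 14 in all, crops included, and the job is handed in when it is done.

Besides the shell and the picture viewer there is one more tool, called as a command line: name --argument value ..., lists and objects as JSON in quotes. send_rows: Moves the arm, as the interface text tells. Its arguments: {"type":"object","properties":{"rows":{"type":"array","items":{"type":"object","properties":{"hand":{"type":"number"},"tx":{"type":"number"},"ty":{"type":"number"},"tz":{"type":"number"},"wx":{"type":"number"},"wy":{"type":"number"},"wz":{"type":"number"}}}}},"required":["rows"]}

```bash
mkdir -p pics; cat > h.py <<'E'
import numpy as np, cv2
from plant import manip
def cap(n,name=None):
    f=manip.grab_frame(n)
    if name: cv2.imwrite('pics/'+name,f['frame'][:,:,::-1])
    np.savez(''+n+'.npz',**{k:np.array(v) for k,v in f.items()})
    return f
def cloud(f):
    K=np.array(f['mtx']);k=float(f['k1']);v,u=np.mgrid[0:400,0:640]
    x=(u-K[0,2])/K[0,0];y=(v-K[1,2])/K[1,1];a,b=x.copy(),y.copy()
    for _ in range(8):
        s=1+k*(a*a+b*b);a=x/s;b=y/s
    return a,b
def world(f,T=None):
    a,b=cloud(f);d=f['depth'];T=np.array(f['cam_to_world']) if T is None else T
    P=np.stack([a*d,b*d,d,np.ones_like(d)],-1)@T.T
    P[d==0]=np.nan
    return P[...,:3]
def onplane(f,u,v,z,T=None):
    a,b=cloud(f);T=np.array(f['cam_to_world']) if T is None else T
    r=T[:3,:3]@np.array([a[v,u],b[v,u],1]);o=T[:3,3]
    return o+r*(z-o[2])/r[2]
E
python3 - <<'E'
from h import *
print(manip.state())
for n in('scene','side','wrist'):
    f=cap(n,n+'0.png')
    if n!='wrist':print(n,np.array(f['cam_to_world']).round(3).tolist(),f['mtx'])
    else: print(f['hand_eye'])
E
```

```text
{'time_s': 0.0, 'q': array([ 1.16779964,  0.53718601, -0.00444805,  1.53884903,  0.0026011 ,
        1.06728534, -0.07117421]), 'joint_velocities': array([ 9.92067277e-04,  2.41088142e-04, -6.20637329e-04, -9.24177374e-04,
       -4.04384199e-04,  1.19331729e-03,  1.46786031e-05]), 'tau': array([-2.95160180e-05, -5.83397198e+01,  1.04868896e+00, -2.59102982e+01,
        1.22861151e-02,  9.57348326e-03, -1.01832475e-05]), 'eef_pos': array([ 214.7055622 , -613.17662622,  403.80927183]), 'tool_rot': array([ 9.85845199e-01,  1.67655907e-01, -2.04329566e-04, -8.36375213e-04]), 'contact_force': array([-0.01681171,  0.08937315,  0.18964982]), 'ft_torque': array([-0.01276047,  0.03590432,  0.022662  ]), 'finger_force': 0.0, 'finger_gap': 85.29005537478717}
scene [[0.526, 0.724, -0.446, 924.538], [0.85, -0.445, 0.282, -237.471], [0.006, -0.527, -0.85, 802.314], [0.0, 0.0, 0.0, 1.0]] [[379.90056365   0.         311.86557016]
 [  0.         379.90056365 204.15816502]
 [  0.           0.           1.        ]]
side [[0.997, -0.06, 0.039, 481.197], [-0.07, -0.719, 0.692, -693.474], [-0.013, -0.693, -0.721, 758.484], [0.0, 0.0, 0.0, 1.0]] [[400.90163562   0.         317.71198727]
 [  0.         400.90163562 197.36703642]
 [  0.           0.           1.        ]]
[[ 5.05388650e-04 -9.61538342e-01 -2.74670278e-01  6.93174758e+01]
 [ 9.99998568e-01  4.23001492e-05  1.69190025e-03  5.55710931e-01]
 [-1.61520836e-03 -2.74670740e-01  9.61536986e-01  3.13118508e+01]
 [ 0.00000000e+00  0.00000000e+00  0.00000000e+00  1.00000000e+00]]
```

View pics/scene0.png

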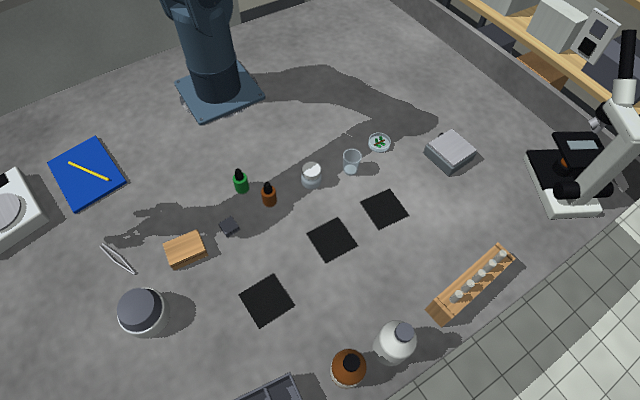

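View pics/side0.png

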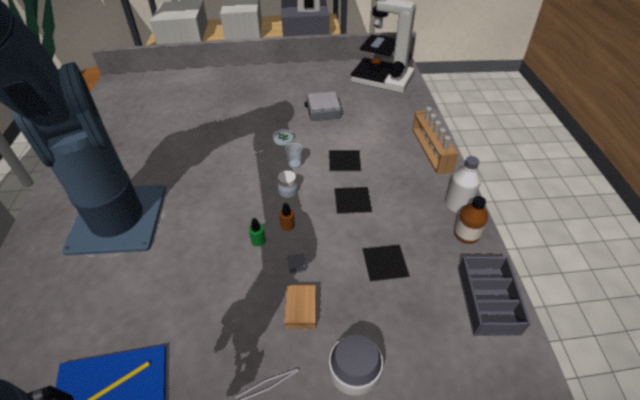

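The scene view shows the dish (380,143), beaker (352,160), jar (311,174), amber bottle (269,193), cover box (229,227) and slide box (185,249). The mats are at (384,208), (332,240) and (266,300), with the warmer at (451,150).

```bash
python3 - <<'E'
from h import *
for n in('scene','side'):
    f=dict(np.load(n+'.npz'));W=world(f);g=f['frame'].astype(int)
    print(n,'table z',np.nanmedian(W[300:310,180:220,2]) if n=='scene' else np.nanmedian(W[210:240,320:345,2]))
    roi=(W[...,0]>250)&(W[...,0]<900)&(abs(W[...,1])<600)
    dark=(g.max(-1)<45)&roi&(W[...,2]<12)
    c,l,s,ce=cv2.connectedComponentsWithStats(dark.astype(np.uint8))
    for i in range(1,c):
        if s[i,4]>300:
            p=W[l==i]; r=cv2.minAreaRect(p[:,:2].astype(np.float32)); print('mat',s[i,4],p.mean(0).round(1),r)
    hi=roi&(W[...,2]>9)
    c,l,s,ce=cv2.connectedComponentsWithStats(hi.astype(np.uint8))
    for i in range(1,c):
        if s[i,4]>60:
            p=W[l==i];zt=np.percentile(p[:,2],97);t=p[p[:,2]>zt-5]
            r=cv2.minAreaRect(t[:,:2].astype(np.float32)); print('obj',ce[i].round(),s[i,4],'ztop',zt.round(1),[np.round(q,1).tolist() for q in r])
f=dict(np.load('scene.npz'))
cv2.imwrite('pics/sc.png',cv2.resize(f['frame'][120:330,140:480,::-1],None,fx=2.35,fy=2.35,interpolation=cv2.INTER_CUBIC))
E
```

```text
scene table z 0.07288586780771311
mat 1066 [609.  172.5   2.7] ((608.0298461914062, 173.32705688476562), (89.38278198242188, 90.238525390625), 83.22571563720703)
mat 1251 [612.2  15.8   2.6] ((610.8272094726562, 17.468233108520508), (90.50318145751953, 88.88264465332031), 87.88008880615234)
mat 1632 [ 660.7 -184.5    2.9] ((659.5007934570312, -183.64942932128906), (89.20858001708984, 90.40434265136719), 1.9579415321350098)
obj [586. 170.] 4987 ztop 286.5 [[829.0, 590.2], [30.1, 82.1], 60.1]
obj [450. 151.] 1423 ztop 47.6 [[567.7, 424.9], [93.5, 95.9], 3.4]
obj [379. 141.] 98 ztop 17.6 [[434.9, 288.4], [58.1, 59.7], 55.9]
obj [351. 161.] 390 ztop 60.5 [[466.4, 169.3], [45.4, 46.1], 53.7]
obj [311. 175.] 446 ztop 56.6 [[444.3, 60.9], [44.4, 45.1], 86.1]
obj [240. 181.] 284 ztop 78.4 [[371.9, -98.0], [11.2, 11.7], 22.4]
obj [268. 194.] 284 ztop 78.5 [[443.3, -58.9], [12.1, 11.6], 67.5]
obj [229. 226.] 241 ztop 22.0 [[460.0, -176.4], [37.3, 36.6], 4.0]
obj [184. 249.] 1066 ztop 34.6 [[464.2, -287.7], [82.4, 62.6], 85.3]
obj [470. 283.] 2443 ztop 100.8 [[870.2, 199.9], [15.9, 155.4], 6.3]
[... 877 characters left out ...]
, [17.3, 156.5], 6.6]
obj [283. 136.] 133 ztop 17.3 [[433.4, 289.8], [59.7, 59.3], 70.7]
obj [294. 154.] 340 ztop 61.3 [[464.5, 169.9], [46.1, 43.9], 86.7]
obj [467. 201.] 2310 ztop 151.3 [[880.1, -20.8], [31.2, 31.7], 52.1]
obj [287. 183.] 423 ztop 57.4 [[444.4, 61.4], [45.9, 44.0], 88.5]
obj [286. 217.] 313 ztop 78.9 [[441.9, -58.4], [12.6, 11.1], 42.6]
obj [256. 232.] 334 ztop 78.4 [[369.6, -100.6], [11.9, 12.8], 25.5]
obj [296. 262.] 262 ztop 22.3 [[458.8, -176.5], [36.1, 37.4], 5.0]
obj [487. 297.] 2423 ztop 51.8 [[857.7, -299.4], [163.1, 97.1], 85.2]
obj [300. 306.] 1283 ztop 35.0 [[463.9, -288.3], [86.2, 60.1], 84.8]
obj [355. 364.] 2639 ztop 76.3 [[558.4, -418.4], [74.1, 72.8], 80.8]
```

View pics/sc.png

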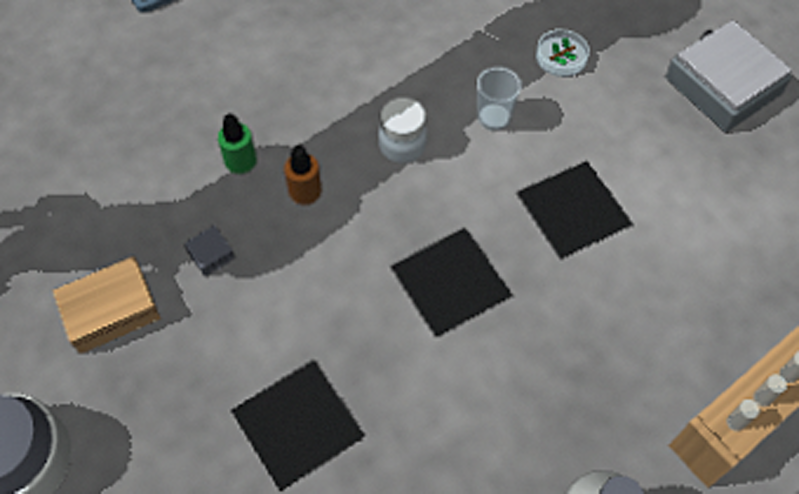

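send_rows --rows '[{"hand": 0,"tx": 2,"ty": 2.5,"tz": -0.8,"wz": 0.09},{"hand": 0,"tx": 2,"ty": 2.5,"tz": -0.8,"wz": 0.09},{"hand": 0,"tx": 2,"ty": 2.5,"tz": -0.8,"wz": 0.09},{"hand": 0,"tx": 2,"ty": 2.5,"tz": -0.8,"wz": 0.09},{"hand": 0,"tx": 2,"ty": 2.5,"tz": -0.8,"wz": 0.09},{"hand": 0,"tx": 2,"ty": 2.5,"tz": -0.8,"wz": 0.09},{"hand": 0,"tx": 2,"ty": 2.5,"tz": -0.8,"wz": 0.09},{"hand": 0,"tx": 2,"ty": 2.5,"tz": -0.8,"wz": 0.09},{"hand": 0,"tx": 2,"ty": 2.5,"tz": -0.8,"wz": 0.09},{"hand": 0,"tx": 2,"ty": 2.5,"tz": -0.8,"wz": 0.09},{"hand": 0,"tx": 2,"ty": 2.5,"tz": -0.8,"wz": 0.09},{"hand": 0,"tx": 2,"ty": 2.5,"tz": -0.8,"wz": 0.09},{"hand": 0,"tx": 0.9,"ty": 2.5,"tz": -0.4,"wz": 0.07},{"hand": 0}]'

```text
validation failed for argument at $.ro...
```

```bash
cat >> h.py <<'E'
from scipy.spatial.transform import Rotation as R
def T_tool():
    s=manip.state();T=np.eye(4);T[:3,:3]=R.from_quat(s['tool_rot']).as_matrix();T[:3,3]=s['eef_pos'];return T
def st():
    s=manip.state();T=T_tool();print('t',round(s['time_s'],2),'pos',s['eef_pos'].round(1),'yaw',np.arctan2(T[1,0],T[0,0]).round(3),'z',T[:3,2].round(3),'gap',round(s['finger_gap'],1),'F',s['contact_force'].round(1),'ff',s['finger_force'],'q7',s['q'][6].round(2))
def wr(name=None):
    T=T_tool();f=cap('wrist',name);return f,world(f,T@np.array(f['hand_eye']))
def rects(W,zlo,xr,yr,dz=5):
    m=(W[...,2]>zlo)&(W[...,2]<300)&(W[...,0]>xr[0])&(W[...,0]<xr[1])&(W[...,1]>yr[0])&(W[...,1]<yr[1])
    c,l,s,ce=cv2.connectedComponentsWithStats(m.astype(np.uint8))
    for i in range(1,c):
        if s[i,4]>100:
            p=W[l==i];zt=np.percentile(p[:,2],95);t=p[p[:,2]>zt-dz]
            print(ce[i].round(),s[i,4],'ztop',zt.round(1),[np.round(q,1).tolist() for q in cv2.minAreaRect(t[:,:2].astype(np.float32))])
E
python3 - <<'E'
from h import *
st();f,W=wr('w1.png');rects(W,12,(380,560),(-400,-120))
E
```

```text
t 0.15 pos [ 214.7 -613.2  404. ] yaw 0.337 z [-0.001  0.001 -1.   ] gap 85.5 F [ 0.1  0.5 -0.4] ff 0.0 q7 -0.07
```

View pics/w1.png

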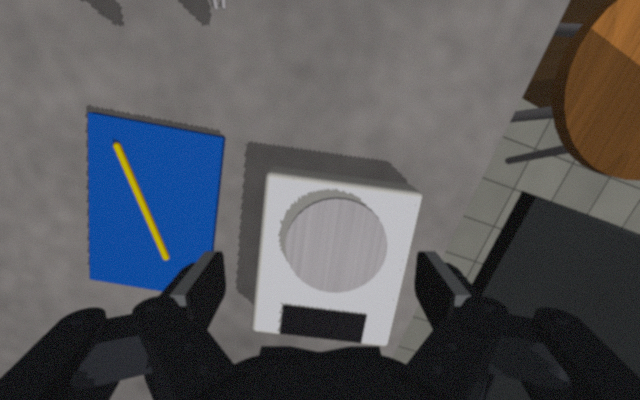

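The move was refused, probably because every row needs all its fields. The wrist picture only shows the balance and notebook at the start pose, so I'll resend with full rows.

send_rows --rows '[{"hand": 0,"tx": 2,"ty": 2.5,"tz": -0.8,"wx": 0,"wy": 0,"wz": 0.09},{"hand": 0,"tx": 2,"ty": 2.5,"tz": -0.8,"wx": 0,"wy": 0,"wz": 0.09},{"hand": 0,"tx": 2,"ty": 2.5,"tz": -0.8,"wx": 0,"wy": 0,"wz": 0.09},{"hand": 0,"tx": 2,"ty": 2.5,"tz": -0.8,"wx": 0,"wy": 0,"wz": 0.09},{"hand": 0,"tx": 2,"ty": 2.5,"tz": -0.8,"wx": 0,"wy": 0,"wz": 0.09},{"hand": 0,"tx": 2,"ty": 2.5,"tz": -0.8,"wx": 0,"wy": 0,"wz": 0.09},{"hand": 0,"tx": 2,"ty": 2.5,"tz": -0.8,"wx": 0,"wy": 0,"wz": 0.09},{"hand": 0,"tx": 2,"ty": 2.5,"tz": -0.8,"wx": 0,"wy": 0,"wz": 0.09},{"hand": 0,"tx": 2,"ty": 2.5,"tz": -0.8,"wx": 0,"wy": 0,"wz": 0.09},{"hand": 0,"tx": 2,"ty": 2.5,"tz": -0.8,"wx": 0,"wy": 0,"wz": 0.09},{"hand": 0,"tx": 2,"ty": 2.5,"tz": -0.8,"wx": 0,"wy": 0,"wz": 0.09},{"hand": 0,"tx": 2,"ty": 2.5,"tz": -0.8,"wx": 0,"wy": 0,"wz": 0.09},{"hand": 0,"tx": 0.9,"ty": 2.5,"tz": -0.4,"wx": 0,"wy": 0,"wz": 0.07},{"hand": 0,"tx": 0,"ty": 0,"tz": 0,"wx": 0,"wy": 0,"wz": 0}]'

```text
time_s: 1.6
eef_pos: [465.4, -284.2, 304.1]
tool_rot: [0.733, 0.68, 0.001, -0.001]
contact_force: [-0.3, -0.3, -0.9]
finger_gap: 85.7
finger_force: 0.0
```

```bash
python3 - <<'E'
from h import *
print(manip.hold_point_z)
st();f,W=wr('w2.png');rects(W,12,(380,560),(-400,-120))
E
```

```text
154.70000000000002
t 1.6 pos [ 465.4 -284.2  304.1] yaw 1.495 z [-0.     0.003 -1.   ] gap 85.7 F [-0.3 -0.3 -0.9] ff 0.0 q7 0.19
[298.  55.] 2655 ztop 20.6 [[457.5, -177.0], [36.1, 36.5], 5.3]
[317. 201.] 7945 ztop 32.7 [[462.9, -289.3], [84.1, 60.2], 85.5]
[324. 350.] 50658 ztop 223.1 [[466.3, -269.7], [12.0, 138.1], 85.7]
```

View pics/w2.png

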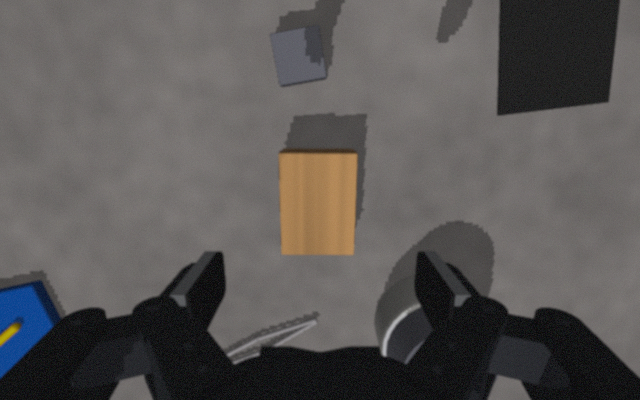

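The box is centred under the gripper (centre pixel 318,203) and the cover box is at (299,56). Descending to grasp it.

send_rows --rows '[{"hand": 0,"tx": -0.2,"ty": -0.5,"tz": -2,"wx": 0,"wy": 0,"wz": 0},{"hand": 0,"tx": 0,"ty": 0,"tz": -3,"wx": 0,"wy": 0,"wz": 0},{"hand": 0,"tx": 0,"ty": 0,"tz": -3,"wx": 0,"wy": 0,"wz": 0},{"hand": 0,"tx": 0,"ty": 0,"tz": -2.4,"wx": 0,"wy": 0,"wz": 0},{"hand": 0,"tx": 0,"ty": 0,"tz": -1,"wx": 0,"wy": 0,"wz": 0},{"hand": 0,"tx": 0,"ty": 0,"tz": -1,"wx": 0,"wy": 0,"wz": 0},{"hand": 0,"tx": 0,"ty": 0,"tz": 0,"wx": 0,"wy": 0,"wz": 0},{"hand": 1,"tx": 0,"ty": 0,"tz": 0,"wx": 0,"wy": 0,"wz": 0},{"hand": 1,"tx": 0,"ty": 0,"tz": 0,"wx": 0,"wy": 0,"wz": 0},{"hand": 1,"tx": 0,"ty": 0,"tz": 0,"wx": 0,"wy": 0,"wz": 0},{"hand": 1,"tx": 0,"ty": 0,"tz": 0,"wx": 0,"wy": 0,"wz": 0},{"hand": 1,"tx": 0,"ty": 0,"tz": 0,"wx": 0,"wy": 0,"wz": 0},{"hand": 1,"tx": 0,"ty": 0,"tz": 0,"wx": 0,"wy": 0,"wz": 0}]'

```text
time_s: 2.95
eef_pos: [462.4, -293.8, 182.1]
tool_rot: [0.736, 0.677, 0.0, 0.001]
contact_force: [-0.7, 0.8, 5.4]
finger_gap: 59.0
finger_force: 65.0
```

send_rows --rows '[{"hand": 1,"tx": 0,"ty": 0,"tz": 1,"wx": 0,"wy": 0,"wz": 0},{"hand": 1,"tx": 0,"ty": 0,"tz": 2.5,"wx": 0,"wy": 0,"wz": 0},{"hand": 1,"tx": 0,"ty": 0,"tz": 2.5,"wx": 0,"wy": 0,"wz": 0},{"hand": 1,"tx": 2.5,"ty": 1.3,"tz": 0,"wx": 0,"wy": 0,"wz": 0.015},{"hand": 1,"tx": 2.5,"ty": 1.3,"tz": 0,"wx": 0,"wy": 0,"wz": 0.015},{"hand": 1,"tx": 2.5,"ty": 1.3,"tz": 0,"wx": 0,"wy": 0,"wz": 0.015},{"hand": 1,"tx": 2.5,"ty": 1.3,"tz": 0,"wx": 0,"wy": 0,"wz": 0.015},{"hand": 1,"tx": 2.5,"ty": 1.3,"tz": 0,"wx": 0,"wy": 0,"wz": 0.015},{"hand": 1,"tx": 2.5,"ty": 1.3,"tz": 0,"wx": 0,"wy": 0,"wz": 0.015},{"hand": 1,"tx": 2.5,"ty": 1.3,"tz": 0,"wx": 0,"wy": 0,"wz": 0.015},{"hand": 1,"tx": 2.3,"ty": 1.3,"tz": 0,"wx": 0,"wy": 0,"wz": 0.015},{"hand": 1,"tx": 0,"ty": 0,"tz": 0,"wx": 0,"wy": 0,"wz": 0},{"hand": 1,"tx": 0,"ty": 0,"tz": 0,"wx": 0,"wy": 0,"wz": 0},{"hand": 1,"tx": 0,"ty": 0,"tz": -2.5,"wx": 0,"wy": 0,"wz": 0},{"hand": 1,"tx": 0,"ty": 0,"tz": -2,"wx": 0,"wy": 0,"wz": 0},{"hand": 1,"tx": 0,"ty": 0,"tz": 0,"wx": 0,"wy": 0,"wz": 0},{"hand": 1,"tx": 0,"ty": 0,"tz": 0,"wx": 0,"wy": 0,"wz": 0}]'

```text
time_s: 4.65
eef_pos: [659.2, -190.0, 195.3]
tool_rot: [0.694, 0.72, -0.001, -0.001]
contact_force: [1.2, 0.2, -0.7]
finger_gap: 58.4
finger_force: 64.8
```

```bash
python3 - <<'E'
from h import *
st();f,W=wr('w3.png')
m=W[...,2]<130
rects(np.where(m[...,None],W,np.nan),30,(560,760),(-300,-80))
g=f['frame'].astype(int);d=(g.max(-1)<50)&(W[...,2]<9)&(W[...,0]>590)&(W[...,0]<730)&(W[...,1]>-250)&(W[...,1]<-110)
print(cv2.minAreaRect(W[d][:,:2].astype(np.float32)),d.sum())
E
```

```text
t 4.65 pos [ 659.2 -190.   195.3] yaw 1.606 z [-0.002  0.    -1.   ] gap 58.4 F [ 1.2  0.2 -0.7] ff 64.81675744056702 q7 0.02
[320. 313.] 72640 ztop 111.4 [[657.9, -177.1], [133.7, 15.5], 2.1]
((657.6373291015625, -166.65591430664062), (88.90251922607422, 53.43803787231445), 2.6060781478881836) 2870
```

View pics/w3.png

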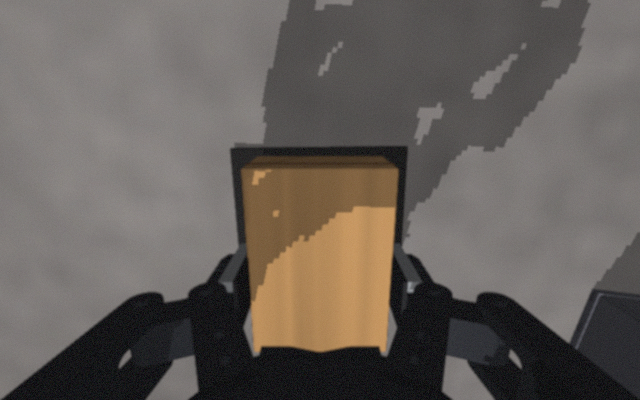

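The box sits square over the far mat (mat edges at columns 233–405, row 148). Now I'll lower, release and lift away.

send_rows --rows '[{"hand": 1,"tx": 0,"ty": 0,"tz": -0.6,"wx": 0,"wy": 0,"wz": 0},{"hand": 1,"tx": 0,"ty": 0,"tz": -0.5,"wx": 0,"wy": 0,"wz": 0},{"hand": 1,"tx": 0,"ty": 0,"tz": 0,"wx": 0,"wy": 0,"wz": 0},{"hand": 1,"tx": 0,"ty": 0,"tz": 0,"wx": 0,"wy": 0,"wz": 0},{"hand": 0,"tx": 0,"ty": 0,"tz": 0,"wx": 0,"wy": 0,"wz": 0},{"hand": 0,"tx": 0,"ty": 0,"tz": 0,"wx": 0,"wy": 0,"wz": 0},{"hand": 0,"tx": 0,"ty": 0,"tz": 0,"wx": 0,"wy": 0,"wz": 0},{"hand": 0,"tx": 0,"ty": 0,"tz": 0,"wx": 0,"wy": 0,"wz": 0},{"hand": 0,"tx": 0,"ty": 0,"tz": 2,"wx": 0,"wy": 0,"wz": 0},{"hand": 0,"tx": 0,"ty": 0,"tz": 3,"wx": 0,"wy": 0,"wz": 0},{"hand": 0,"tx": 0,"ty": 0,"tz": 4,"wx": 0,"wy": 0,"wz": 0},{"hand": 0,"tx": 0,"ty": 0,"tz": 3,"wx": 0,"wy": 0,"wz": 0},{"hand": 0,"tx": 0,"ty": 0,"tz": 0,"wx": 0,"wy": 0,"wz": 0}]'

```text
time_s: 6.0
eef_pos: [661.9, -189.7, 311.8]
tool_rot: [0.694, 0.72, 0.003, 0.004]
contact_force: [0.8, -0.3, 0.4]
finger_gap: 85.2
finger_force: 0.0
```

```bash
python3 - <<'E'
from h import *
st();f,W=wr()
m=W[...,2]<80
W=np.where(m[...,None],W,np.nan)
rects(W,25,(560,760),(-300,-80))
E
```

```text
t 6.0 pos [ 661.9 -189.7  311.8] yaw 1.607 z [ 0.01  -0.002 -1.   ] gap 85.2 F [ 0.8 -0.3  0.4] ff 0.0 q7 0.05
[314. 187.] 7822 ztop 35.7 [[659.8, -185.2], [60.2, 84.3], 2.0]
```

send_rows --rows '[{"hand": 0,"tx": -2.5,"ty": 0.16,"tz": 0,"wx": 0,"wy": 0,"wz": 0.01},{"hand": 0,"tx": -2.5,"ty": 0.16,"tz": 0,"wx": 0,"wy": 0,"wz": 0.01},{"hand": 0,"tx": -2.5,"ty": 0.16,"tz": 0,"wx": 0,"wy": 0,"wz": 0.01},{"hand": 0,"tx": -2.5,"ty": 0.16,"tz": 0,"wx": 0,"wy": 0,"wz": 0.01},{"hand": 0,"tx": -2.5,"ty": 0.16,"tz": 0,"wx": 0,"wy": 0,"wz": 0.01},{"hand": 0,"tx": -2.5,"ty": 0.16,"tz": 0,"wx": 0,"wy": 0,"wz": 0},{"hand": 0,"tx": -2.5,"ty": 0.16,"tz": 0,"wx": 0,"wy": 0,"wz": 0},{"hand": 0,"tx": -2.6,"ty": 0.16,"tz": 0,"wx": 0,"wy": 0,"wz": 0},{"hand": 0,"tx": 0,"ty": 0,"tz": 0,"wx": 0,"wy": 0,"wz": 0},{"hand": 0,"tx": 0,"ty": 0,"tz": -3,"wx": 0,"wy": 0,"wz": 0},{"hand": 0,"tx": 0,"ty": 0,"tz": -3,"wx": 0,"wy": 0,"wz": 0},{"hand": 0,"tx": 0,"ty": 0,"tz": -3,"wx": 0,"wy": 0,"wz": 0},{"hand": 0,"tx": 0,"ty": 0,"tz": -2.3,"wx": 0,"wy": 0,"wz": 0},{"hand": 0,"tx": 0,"ty": 0,"tz": -1.3,"wx": 0,"wy": 0,"wz": 0},{"hand": 0,"tx": 0,"ty": 0,"tz": 0,"wx": 0,"wy": 0,"wz": 0},{"hand": 1,"tx": 0,"ty": 0,"tz": 0,"wx": 0,"wy": 0,"wz": 0},{"hand": 1,"tx": 0,"ty": 0,"tz": 0,"wx": 0,"wy": 0,"wz": 0},{"hand": 1,"tx": 0,"ty": 0,"tz": 0,"wx": 0,"wy": 0,"wz": 0},{"hand": 1,"tx": 0,"ty": 0,"tz": 0,"wx": 0,"wy": 0,"wz": 0},{"hand": 1,"tx": 0,"ty": 0,"tz": 0,"wx": 0,"wy": 0,"wz": 0}]'

```text
time_s: 8.05
eef_pos: [459.2, -176.9, 179.9]
tool_rot: [0.676, 0.737, 0.0, 0.001]
contact_force: [-1.8, 0.4, 7.9]
finger_gap: 34.6
finger_force: 60.2
```

send_rows --rows '[{"hand": 1,"tx": 0,"ty": 0,"tz": 0,"wx": 0,"wy": 0,"wz": 0},{"hand": 1,"tx": 0,"ty": 0,"tz": 0,"wx": 0,"wy": 0,"wz": 0},{"hand": 1,"tx": 0,"ty": 0,"tz": 0,"wx": 0,"wy": 0,"wz": 0}]'

```text
time_s: 8.35
eef_pos: [459.2, -176.9, 179.9]
tool_rot: [0.676, 0.737, 0.0, 0.001]
contact_force: [-0.4, -0.3, 8.2]
finger_gap: 34.4
finger_force: 60.2
```

send_rows --rows '[{"hand": 1,"tx": 0,"ty": 0,"tz": 2,"wx": 0,"wy": 0,"wz": 0},{"hand": 1,"tx": 0,"ty": 0,"tz": 4,"wx": 0,"wy": 0,"wz": 0},{"hand": 1,"tx": 0,"ty": 0,"tz": 3,"wx": 0,"wy": 0,"wz": 0},{"hand": 1,"tx": 2.5,"ty": -0.1,"tz": 0,"wx": 0,"wy": 0,"wz": -0.01},{"hand": 1,"tx": 2.5,"ty": -0.1,"tz": 0,"wx": 0,"wy": 0,"wz": -0.01},{"hand": 1,"tx": 2.5,"ty": -0.1,"tz": 0,"wx": 0,"wy": 0,"wz": -0.01},{"hand": 1,"tx": 2.5,"ty": -0.1,"tz": 0,"wx": 0,"wy": 0,"wz": -0.01},{"hand": 1,"tx": 2.5,"ty": -0.1,"tz": 0,"wx": 0,"wy": 0,"wz": -0.01},{"hand": 1,"tx": 2.5,"ty": -0.1,"tz": 0,"wx": 0,"wy": 0,"wz": 0},{"hand": 1,"tx": 2.5,"ty": -0.1,"tz": 0,"wx": 0,"wy": 0,"wz": 0},{"hand": 1,"tx": 2.6,"ty": -0.1,"tz": 0,"wx": 0,"wy": 0,"wz": 0},{"hand": 1,"tx": 0,"ty": 0,"tz": 0,"wx": 0,"wy": 0,"wz": 0},{"hand": 1,"tx": 0,"ty": 0,"tz": -2.5,"wx": 0,"wy": 0,"wz": 0},{"hand": 1,"tx": 0,"ty": 0,"tz": -1.5,"wx": 0,"wy": 0,"wz": 0},{"hand": 1,"tx": 0,"ty": 0,"tz": 0,"wx": 0,"wy": 0,"wz": 0},{"hand": 1,"tx": 0,"ty": 0,"tz": 0,"wx": 0,"wy": 0,"wz": 0},{"hand": 1,"tx": 0,"ty": 0,"tz": -0.8,"wx": 0,"wy": 0,"wz": 0},{"hand": 1,"tx": 0,"ty": 0,"tz": -0.5,"wx": 0,"wy": 0,"wz": 0},{"hand": 1,"tx": 0,"ty": 0,"tz": 0,"wx": 0,"wy": 0,"wz": 0},{"hand": 1,"tx": 0,"ty": 0,"tz": 0,"wx": 0,"wy": 0,"wz": 0}]'

```text
time_s: 10.35
eef_pos: [659.8, -184.7, 215.7]
tool_rot: [0.694, 0.72, -0.0, -0.0]
contact_force: [-0.7, -0.3, 0.2]
finger_gap: 34.2
finger_force: 60.0
```

send_rows --rows '[{"hand": 1,"tx": 0,"ty": 0,"tz": -0.1,"wx": 0,"wy": 0,"wz": 0},{"hand": 0,"tx": 0,"ty": 0,"tz": 0,"wx": 0,"wy": 0,"wz": 0},{"hand": 0,"tx": 0,"ty": 0,"tz": 0,"wx": 0,"wy": 0,"wz": 0},{"hand": 0,"tx": 0,"ty": 0,"tz": 0,"wx": 0,"wy": 0,"wz": 0},{"hand": 0,"tx": 0,"ty": 0,"tz": 0,"wx": 0,"wy": 0,"wz": 0},{"hand": 0,"tx": 0,"ty": 0,"tz": 0,"wx": 0,"wy": 0,"wz": 0},{"hand": 0,"tx": 0,"ty": 0,"tz": 2,"wx": 0,"wy": 0,"wz": 0},{"hand": 0,"tx": 0,"ty": 0,"tz": 4,"wx": 0,"wy": 0,"wz": 0},{"hand": 0,"tx": 0,"ty": 0,"tz": 3,"wx": 0,"wy": 0,"wz": 0},{"hand": 0,"tx": 0,"ty": 0,"tz": 0,"wx": 0,"wy": 0,"wz": 0},{"hand": 0,"tx": 0,"ty": 0,"tz": 0,"wx": 0,"wy": 0,"wz": 0}]'

```text
time_s: 11.45
eef_pos: [659.9, -184.7, 305.4]
tool_rot: [0.694, 0.72, 0.0, 0.001]
contact_force: [-0.6, 0.3, -0.2]
finger_gap: 85.3
finger_force: 0.0
```

```bash
python3 - <<'E'
from h import *
st();f,W=wr('w4.png')
m=W[...,2]<80
W=np.where(m[...,None],W,np.nan)
rects(W,25,(560,760),(-300,-80)); W2=np.where((W[...,2]<42)[...,None],W,np.nan);rects(W2,25,(560,760),(-300,-80))
E
```

```text
t 11.45 pos [ 659.9 -184.7  305.4] yaw 1.607 z [ 0.001 -0.001 -1.   ] gap 85.3 F [-0.6  0.3 -0.2] ff 0.0 q7 0.04
[319. 195.] 8064 ztop 55.2 [[659.6, -184.8], [36.0, 36.7], 2.1]
[319. 191.] 5498 ztop 35.8 [[659.8, -184.7], [60.2, 83.7], 2.1]
```

View pics/w4.png

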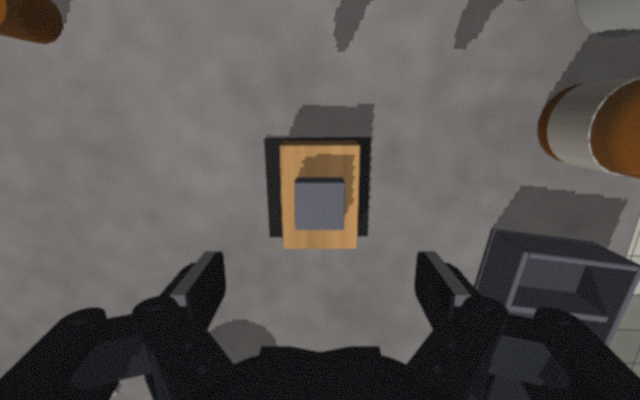

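Both boxes are centred on the mat: slide box at (319,195), cover box at (320,204). Next is the bottle.

send_rows --rows '[{"hand": 0,"tx": -2.2,"ty": 1.3,"tz": 0,"wx": 0,"wy": 0,"wz": -0.11},{"hand": 0,"tx": -2.2,"ty": 1.3,"tz": 0,"wx": 0,"wy": 0,"wz": -0.11},{"hand": 0,"tx": -2.2,"ty": 1.3,"tz": 0,"wx": 0,"wy": 0,"wz": -0.11},{"hand": 0,"tx": -2.2,"ty": 1.3,"tz": 0,"wx": 0,"wy": 0,"wz": -0.11},{"hand": 0,"tx": -2.2,"ty": 1.3,"tz": 0,"wx": 0,"wy": 0,"wz": -0.11},{"hand": 0,"tx": -2.2,"ty": 1.3,"tz": 0,"wx": 0,"wy": 0,"wz": -0.11},{"hand": 0,"tx": -2.2,"ty": 1.3,"tz": 0,"wx": 0,"wy": 0,"wz": -0.11},{"hand": 0,"tx": -2.2,"ty": 1.3,"tz": 0,"wx": 0,"wy": 0,"wz": -0.11},{"hand": 0,"tx": -2.2,"ty": 1.3,"tz": 0,"wx": 0,"wy": 0,"wz": -0.11},{"hand": 0,"tx": -1.9,"ty": 0.9,"tz": 0,"wx": 0,"wy": 0,"wz": -0.09},{"hand": 0,"tx": 0,"ty": 0,"tz": 0,"wx": 0,"wy": 0,"wz": 0},{"hand": 0,"tx": 0,"ty": 0,"tz": 0,"wx": 0,"wy": 0,"wz": 0}]'

```text
time_s: 12.7
eef_pos: [442.6, -58.7, 304.1]
tool_rot: [0.965, 0.261, -0.001, -0.0]
contact_force: [1.0, -0.9, 0.1]
finger_gap: 85.5
finger_force: 0.0
```

```bash
python3 - <<'E'
from h import *
st();f,W=wr('w5.png')
W=np.where((W[...,2]<100)[...,None],W,np.nan)
rects(W,12,(340,530),(-130,100)); 
W2=np.where((W[...,2]<52)[...,None],W,np.nan);rects(W2,20,(400,480),(-100,-20),8)
E
```

```text
t 12.7 pos [442.6 -58.7 304.1] yaw 0.529 z [-0.001 -0.    -1.   ] gap 85.5 F [ 1.  -0.9  0.1] ff 0.0 q7 -1.09
[173. 118.] 5323 ztop 55.3 [[443.0, 61.7], [45.8, 45.8], 17.8]
[316. 203.] 2072 ztop 78.2 [[440.3, -57.6], [13.5, 13.8], 30.7]
[316. 297.] 2304 ztop 77.6 [[369.8, -98.7], [13.7, 13.4], 58.4]
[316. 197.] 1156 ztop 48.6 [[440.4, -58.0], [34.5, 35.3], 26.7]
```

View pics/w5.png

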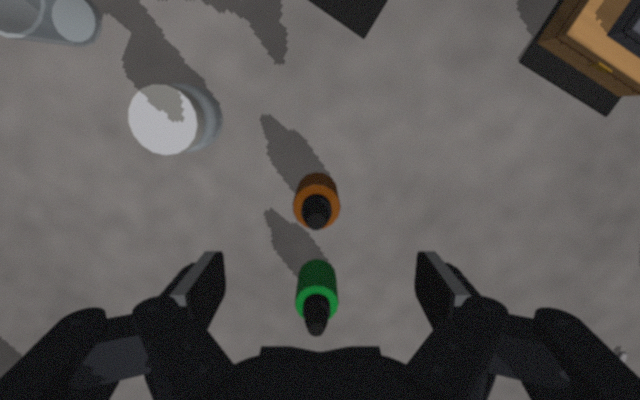

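The amber bottle is under the gripper (316,203), with the green one clear at (316,297). Descending to grip its body.

send_rows --rows '[{"hand": 0,"tx": -0.2,"ty": 0.1,"tz": 0,"wx": 0,"wy": 0,"wz": 0},{"hand": 0,"tx": 0,"ty": 0,"tz": -3,"wx": 0,"wy": 0,"wz": 0},{"hand": 0,"tx": 0,"ty": 0,"tz": -3,"wx": 0,"wy": 0,"wz": 0},{"hand": 0,"tx": 0,"ty": 0,"tz": -3,"wx": 0,"wy": 0,"wz": 0},{"hand": 0,"tx": 0,"ty": 0,"tz": -1.5,"wx": 0,"wy": 0,"wz": 0},{"hand": 0,"tx": 0,"ty": 0,"tz": -1,"wx": 0,"wy": 0,"wz": 0},{"hand": 0,"tx": 0,"ty": 0,"tz": 0,"wx": 0,"wy": 0,"wz": 0},{"hand": 1,"tx": 0,"ty": 0,"tz": 0,"wx": 0,"wy": 0,"wz": 0},{"hand": 1,"tx": 0,"ty": 0,"tz": 0,"wx": 0,"wy": 0,"wz": 0},{"hand": 1,"tx": 0,"ty": 0,"tz": 0,"wx": 0,"wy": 0,"wz": 0},{"hand": 1,"tx": 0,"ty": 0,"tz": 0,"wx": 0,"wy": 0,"wz": 0},{"hand": 1,"tx": 0,"ty": 0,"tz": 0,"wx": 0,"wy": 0,"wz": 0},{"hand": 1,"tx": 0,"ty": 0,"tz": 0,"wx": 0,"wy": 0,"wz": 0},{"hand": 1,"tx": 0,"ty": 0,"tz": 0,"wx": 0,"wy": 0,"wz": 0},{"hand": 1,"tx": 0,"ty": 0,"tz": 0,"wx": 0,"wy": 0,"wz": 0}]'

```text
time_s: 14.25
eef_pos: [441.2, -57.7, 190.6]
tool_rot: [0.966, 0.26, 0.001, 0.0]
contact_force: [-1.3, 0.5, 7.3]
finger_gap: 34.9
finger_force: 59.0
```

send_rows --rows '[{"hand": 1,"tx": 0,"ty": 0,"tz": 1,"wx": 0,"wy": 0,"wz": 0},{"hand": 1,"tx": 0,"ty": 0,"tz": 3,"wx": 0,"wy": 0,"wz": 0},{"hand": 1,"tx": 0,"ty": 0,"tz": 3,"wx": 0,"wy": 0,"wz": 0},{"hand": 1,"tx": 2,"ty": 0.8,"tz": 0,"wx": 0,"wy": 0,"wz": 0},{"hand": 1,"tx": 2,"ty": 0.8,"tz": 0,"wx": 0,"wy": 0,"wz": 0},{"hand": 1,"tx": 2,"ty": 0.9,"tz": 0,"wx": 0,"wy": 0,"wz": 0},{"hand": 1,"tx": 2,"ty": 0.9,"tz": 0,"wx": 0,"wy": 0,"wz": 0},{"hand": 1,"tx": 2,"ty": 0.9,"tz": 0,"wx": 0,"wy": 0,"wz": 0},{"hand": 1,"tx": 2,"ty": 0.9,"tz": 0,"wx": 0,"wy": 0,"wz": 0},{"hand": 1,"tx": 2,"ty": 0.9,"tz": 0,"wx": 0,"wy": 0,"wz": 0},{"hand": 1,"tx": 2,"ty": 0.9,"tz": 0,"wx": 0,"wy": 0,"wz": 0},{"hand": 1,"tx": 1,"ty": 0.5,"tz": 0,"wx": 0,"wy": 0,"wz": 0},{"hand": 1,"tx": 0,"ty": 0,"tz": 0,"wx": 0,"wy": 0,"wz": 0},{"hand": 1,"tx": 0,"ty": 0,"tz": 0,"wx": 0,"wy": 0,"wz": 0},{"hand": 1,"tx": 0,"ty": 0,"tz": -2,"wx": 0,"wy": 0,"wz": 0},{"hand": 1,"tx": 0,"ty": 0,"tz": -2,"wx": 0,"wy": 0,"wz": 0},{"hand": 1,"tx": 0,"ty": 0,"tz": -1,"wx": 0,"wy": 0,"wz": 0},{"hand": 1,"tx": 0,"ty": 0,"tz": -0.5,"wx": 0,"wy": 0,"wz": 0},{"hand": 1,"tx": 0,"ty": 0,"tz": 0,"wx": 0,"wy": 0,"wz": 0},{"hand": 1,"tx": 0,"ty": 0,"tz": 0,"wx": 0,"wy": 0,"wz": 0}]'

```text
time_s: 16.25
eef_pos: [611.0, 17.2, 205.4]
tool_rot: [0.966, 0.26, 0.0, 0.0]
contact_force: [0.3, 0.1, -1.3]
finger_gap: 34.8
finger_force: 59.9
```

```bash
python3 - <<'E'
from h import *
st();f=cap('side');W=world(f)
cv2.imwrite('pics/s2.png',cv2.resize(f['frame'][120:280,260:460,::-1],None,fx=3,fy=3,interpolation=cv2.INTER_CUBIC))
E
```

```text
t 16.25 pos [611.   17.2 205.4] yaw 0.527 z [ 0.001 -0.    -1.   ] gap 34.8 F [ 0.3  0.1 -1.3] ff 59.86944615840912 q7 -1.25
```

View pics/s2.png

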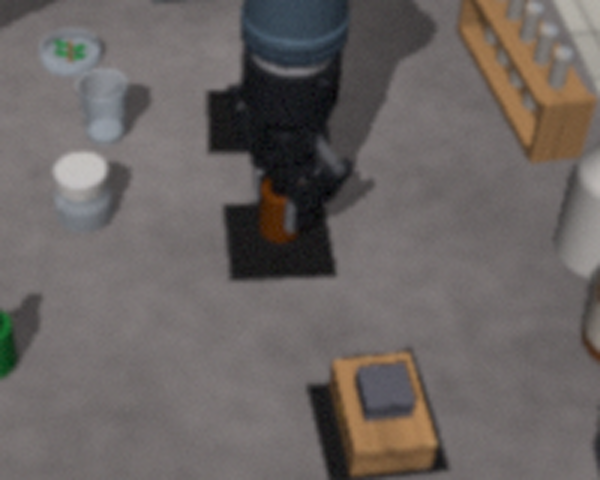

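The bottle hangs upright over the middle mat (278,210 in the crop). Lowering it gently and releasing.

send_rows --rows '[{"hand": 1,"tx": 0,"ty": 0,"tz": -0.4,"wx": 0,"wy": 0,"wz": 0},{"hand": 1,"tx": 0,"ty": 0,"tz": -0.4,"wx": 0,"wy": 0,"wz": 0},{"hand": 1,"tx": 0,"ty": 0,"tz": -0.3,"wx": 0,"wy": 0,"wz": 0},{"hand": 1,"tx": 0,"ty": 0,"tz": -0.1,"wx": 0,"wy": 0,"wz": 0},{"hand": 1,"tx": 0,"ty": 0,"tz": 0,"wx": 0,"wy": 0,"wz": 0},{"hand": 1,"tx": 0,"ty": 0,"tz": 0,"wx": 0,"wy": 0,"wz": 0},{"hand": 0,"tx": 0,"ty": 0,"tz": 0,"wx": 0,"wy": 0,"wz": 0},{"hand": 0,"tx": 0,"ty": 0,"tz": 0,"wx": 0,"wy": 0,"wz": 0},{"hand": 0,"tx": 0,"ty": 0,"tz": 0,"wx": 0,"wy": 0,"wz": 0},{"hand": 0,"tx": 0,"ty": 0,"tz": 0,"wx": 0,"wy": 0,"wz": 0},{"hand": 0,"tx": 0,"ty": 0,"tz": 0,"wx": 0,"wy": 0,"wz": 0},{"hand": 0,"tx": 0,"ty": 0,"tz": 1,"wx": 0,"wy": 0,"wz": 0},{"hand": 0,"tx": 0,"ty": 0,"tz": 3,"wx": 0,"wy": 0,"wz": 0},{"hand": 0,"tx": 0,"ty": 0,"tz": 4,"wx": 0,"wy": 0,"wz": 0},{"hand": 0,"tx": 0,"ty": 0,"tz": 3,"wx": 0,"wy": 0,"wz": 0},{"hand": 0,"tx": 0,"ty": 0,"tz": 0,"wx": 0,"wy": 0,"wz": 0},{"hand": 0,"tx": 0,"ty": 0,"tz": 0,"wx": 0,"wy": 0,"wz": 0}]'

```text
time_s: 18.0
eef_pos: [611.0, 17.3, 303.9]
tool_rot: [0.966, 0.26, 0.001, 0.0]
contact_force: [0.1, 0.1, -0.7]
finger_gap: 85.5
finger_force: 0.0
```

```bash
python3 - <<'E'
from h import *
st();f,W=wr('w6.png')
W=np.where((W[...,2]<100)[...,None],W,np.nan)
rects(W,12,(530,700),(-80,100)); 
g=f['frame'].astype(int)
for x,y in((611,17),(608,173)):
    d=(g.max(-1)<45)&(W[...,2]<9)&(abs(W[...,0]-x)<70)&(abs(W[...,1]-y)<70)
    if d.sum()>50: print(cv2.minAreaRect(W[d][:,:2].astype(np.float32)),d.sum())
E
```

```text
t 18.0 pos [611.   17.3 303.9] yaw 0.527 z [ 0.002  0.    -1.   ] gap 85.5 F [ 0.1  0.1 -0.7] ff 0.0 q7 -1.23
[319. 204.] 2155 ztop 81.4 [[610.5, 16.6], [12.9, 13.5], 53.9]
((610.4420776367188, 15.84747314453125), (87.45455169677734, 87.01182556152344), 88.28591918945312) 6209
((607.4656372070312, 172.42977905273438), (88.71212005615234, 87.83970642089844), 84.77841186523438) 10536
```

send_rows --rows '[{"hand": 0,"tx": -1.6,"ty": 2.5,"tz": 0,"wx": 0,"wy": 0,"wz": 0.08},{"hand": 0,"tx": -1.6,"ty": 2.5,"tz": 0,"wx": 0,"wy": 0,"wz": 0.08},{"hand": 0,"tx": -1.6,"ty": 2.5,"tz": 0,"wx": 0,"wy": 0,"wz": 0.08},{"hand": 0,"tx": -1.6,"ty": 2.5,"tz": 0,"wx": 0,"wy": 0,"wz": 0.08},{"hand": 0,"tx": -1.6,"ty": 2.5,"tz": 0,"wx": 0,"wy": 0,"wz": 0.08},{"hand": 0,"tx": -1.6,"ty": 2.5,"tz": 0,"wx": 0,"wy": 0,"wz": 0.08},{"hand": 0,"tx": -1.6,"ty": 2.5,"tz": 0,"wx": 0,"wy": 0,"wz": 0.08},{"hand": 0,"tx": -1.6,"ty": 2.5,"tz": 0,"wx": 0,"wy": 0,"wz": 0.08},{"hand": 0,"tx": -1.6,"ty": 2.5,"tz": 0,"wx": 0,"wy": 0,"wz": 0.08},{"hand": 0,"tx": -1.6,"ty": 2.5,"tz": 0,"wx": 0,"wy": 0,"wz": 0.08},{"hand": 0,"tx": -1.7,"ty": 2.2,"tz": 0,"wx": 0,"wy": 0,"wz": 0.08},{"hand": 0,"tx": 0,"ty": 0,"tz": 0,"wx": 0,"wy": 0,"wz": 0},{"hand": 0,"tx": 0,"ty": 0,"tz": 0,"wx": 0,"wy": 0,"wz": 0}]'

```text
time_s: 19.35
eef_pos: [433.0, 289.7, 302.1]
tool_rot: [0.762, 0.648, -0.001, -0.0]
contact_force: [-0.4, -0.3, 1.2]
finger_gap: 85.3
finger_force: 0.0
```

```bash
python3 - <<'E'
from h import *
st();f,W=wr('w7.png')
W=np.where((W[...,2]<100)[...,None],W,np.nan)
rects(W,8,(370,540),(120,350),8)
E
```

```text
t 19.35 pos [433.  289.7 302.1] yaw 1.409 z [-0.001 -0.001 -1.   ] gap 85.3 F [-0.4 -0.3  1.2] ff 0.0 q7 -1.08
[319. 197.] 801 ztop 15.6 [[432.3, 288.1], [60.0, 60.0], 44.5]
[319. 193.] 750 ztop 10.7 [[432.4, 288.2], [35.7, 32.7], 89.0]
[381. 325.] 3017 ztop 59.6 [[467.7, 174.7], [36.0, 47.5], 58.7]
```

View pics/w7.png

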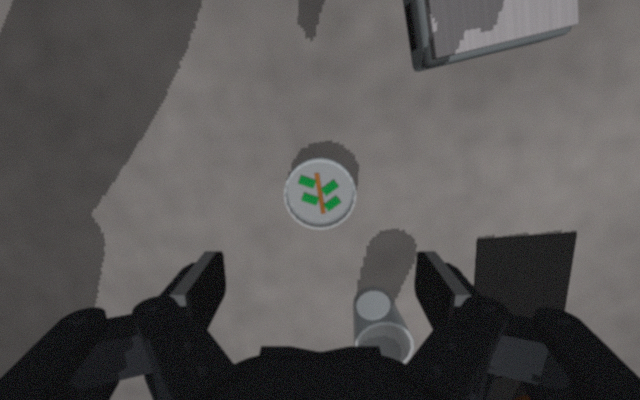

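The dish is under the gripper (319,193) and the beaker is behind at (384,345), clear of the fingers. I'll check the open fingertip height from the wrist depth before descending.

```bash
python3 - <<'E'
from h import *
f=dict(np.load('wrist.npz'));W=world(f,T_tool()@f['hand_eye'])
z=T_tool()[2,3]-W[...,2]
m=(z<190)&(z>50); print(np.percentile(z[m],[50,90,97,99,99.9]),z[m].max())
E
```

```text
[ 97.46350321 126.74781071 146.78085635 154.18636953 159.74860398] 161.39533659842664
```

send_rows --rows '[{"hand": 0,"tx": -0.1,"ty": -0.1,"tz": -2.5,"wx": 0,"wy": 0,"wz": 0},{"hand": 0,"tx": 0,"ty": 0,"tz": -3,"wx": 0,"wy": 0,"wz": 0},{"hand": 0,"tx": 0,"ty": 0,"tz": -3,"wx": 0,"wy": 0,"wz": 0},{"hand": 0,"tx": 0,"ty": 0,"tz": -2.4,"wx": 0,"wy": 0,"wz": 0},{"hand": 0,"tx": 0,"ty": 0,"tz": -1,"wx": 0,"wy": 0,"wz": 0},{"hand": 0,"tx": 0,"ty": 0,"tz": -1,"wx": 0,"wy": 0,"wz": 0},{"hand": 0,"tx": 0,"ty": 0,"tz": 0,"wx": 0,"wy": 0,"wz": 0},{"hand": 0,"tx": 0,"ty": 0,"tz": 0,"wx": 0,"wy": 0,"wz": 0},{"hand": 1,"tx": 0,"ty": 0,"tz": 0,"wx": 0,"wy": 0,"wz": 0},{"hand": 1,"tx": 0,"ty": 0,"tz": 0,"wx": 0,"wy": 0,"wz": 0},{"hand": 1,"tx": 0,"ty": 0,"tz": 0,"wx": 0,"wy": 0,"wz": 0},{"hand": 1,"tx": 0,"ty": 0,"tz": 0,"wx": 0,"wy": 0,"wz": 0},{"hand": 1,"tx": 0,"ty": 0,"tz": 0,"wx": 0,"wy": 0,"wz": 0},{"hand": 1,"tx": 0,"ty": 0,"tz": 0,"wx": 0,"wy": 0,"wz": 0}]'

```text
time_s: 20.8
eef_pos: [433.2, 288.6, 175.1]
tool_rot: [0.763, 0.647, 0.001, 0.0]
contact_force: [-2.5, -2.0, 11.8]
finger_gap: 57.4
finger_force: 61.3
```

send_rows --rows '[{"hand": 1,"tx": 0,"ty": 0,"tz": 1,"wx": 0,"wy": 0,"wz": 0},{"hand": 1,"tx": 0,"ty": 0,"tz": 2,"wx": 0,"wy": 0,"wz": 0},{"hand": 1,"tx": 0,"ty": 0,"tz": 3,"wx": 0,"wy": 0,"wz": 0},{"hand": 1,"tx": 0,"ty": 0,"tz": 3,"wx": 0,"wy": 0,"wz": 0},{"hand": 1,"tx": 1.8,"ty": -1.2,"tz": 0,"wx": 0,"wy": 0,"wz": 0},{"hand": 1,"tx": 1.8,"ty": -1.2,"tz": 0,"wx": 0,"wy": 0,"wz": 0},{"hand": 1,"tx": 1.8,"ty": -1.2,"tz": 0,"wx": 0,"wy": 0,"wz": 0},{"hand": 1,"tx": 1.8,"ty": -1.2,"tz": 0,"wx": 0,"wy": 0,"wz": 0},{"hand": 1,"tx": 1.8,"ty": -1.2,"tz": 0,"wx": 0,"wy": 0,"wz": 0},{"hand": 1,"tx": 1.8,"ty": -1.2,"tz": 0,"wx": 0,"wy": 0,"wz": 0},{"hand": 1,"tx": 1.8,"ty": -1.2,"tz": 0,"wx": 0,"wy": 0,"wz": 0},{"hand": 1,"tx": 1.8,"ty": -1.2,"tz": 0,"wx": 0,"wy": 0,"wz": 0},{"hand": 1,"tx": 1.8,"ty": -1.2,"tz": 0,"wx": 0,"wy": 0,"wz": 0},{"hand": 1,"tx": 1.3,"ty": -0.7,"tz": 0,"wx": 0,"wy": 0,"wz": 0},{"hand": 1,"tx": 0,"ty": 0,"tz": 0,"wx": 0,"wy": 0,"wz": 0},{"hand": 1,"tx": 0,"ty": 0,"tz": -2.5,"wx": 0,"wy": 0,"wz": 0},{"hand": 1,"tx": 0,"ty": 0,"tz": -2.5,"wx": 0,"wy": 0,"wz": 0},{"hand": 1,"tx": 0,"ty": 0,"tz": -2,"wx": 0,"wy": 0,"wz": 0},{"hand": 1,"tx": 0,"ty": 0,"tz": 0,"wx": 0,"wy": 0,"wz": 0},{"hand": 1,"tx": 0,"ty": 0,"tz": 0,"wx": 0,"wy": 0,"wz": 0}]'

```text
time_s: 22.8
eef_pos: [607.2, 174.3, 194.1]
tool_rot: [0.762, 0.647, -0.0, -0.0]
contact_force: [0.0, -0.2, 0.0]
finger_gap: 57.1
finger_force: 64.0
```

```bash
python3 - <<'E'
from h import *
st();f=cap('scene')
cv2.imwrite('pics/s3.png',cv2.resize(f['frame'][110:270,260:460,::-1],None,fx=3,fy=3,interpolation=cv2.INTER_CUBIC))
E
```

```text
t 22.8 pos [607.2 174.3 194.1] yaw 1.408 z [-0.001  0.    -1.   ] gap 57.1 F [ 0.  -0.2  0. ] ff 63.9936089515686 q7 -0.79
```

View pics/s3.png

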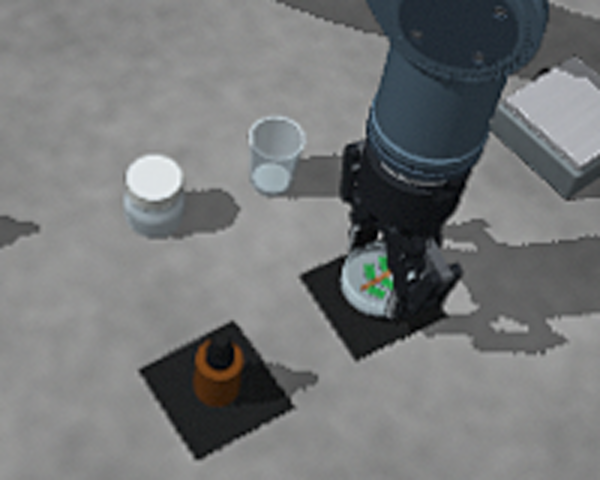

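The dish hangs level over the near mat (372,283 in the crop), and the bottle stands at (219,370). Lowering and releasing.

send_rows --rows '[{"hand": 1,"tx": 0.1,"ty": -0.1,"tz": -0.5,"wx": 0,"wy": 0,"wz": 0},{"hand": 1,"tx": 0,"ty": 0,"tz": -0.4,"wx": 0,"wy": 0,"wz": 0},{"hand": 1,"tx": 0,"ty": 0,"tz": -0.4,"wx": 0,"wy": 0,"wz": 0},{"hand": 1,"tx": 0,"ty": 0,"tz": -0.3,"wx": 0,"wy": 0,"wz": 0},{"hand": 1,"tx": 0,"ty": 0,"tz": 0,"wx": 0,"wy": 0,"wz": 0},{"hand": 1,"tx": 0,"ty": 0,"tz": 0,"wx": 0,"wy": 0,"wz": 0},{"hand": 0,"tx": 0,"ty": 0,"tz": 0,"wx": 0,"wy": 0,"wz": 0},{"hand": 0,"tx": 0,"ty": 0,"tz": 0,"wx": 0,"wy": 0,"wz": 0},{"hand": 0,"tx": 0,"ty": 0,"tz": 0,"wx": 0,"wy": 0,"wz": 0},{"hand": 0,"tx": 0,"ty": 0,"tz": 0,"wx": 0,"wy": 0,"wz": 0},{"hand": 0,"tx": 0,"ty": 0,"tz": 0,"wx": 0,"wy": 0,"wz": 0},{"hand": 0,"tx": 0,"ty": 0,"tz": 1,"wx": 0,"wy": 0,"wz": 0},{"hand": 0,"tx": 0,"ty": 0,"tz": 3,"wx": 0,"wy": 0,"wz": 0},{"hand": 0,"tx": 0,"ty": 0,"tz": 4,"wx": 0,"wy": 0,"wz": 0},{"hand": 0,"tx": 0,"ty": 0,"tz": 4,"wx": 0,"wy": 0,"wz": 0},{"hand": 0,"tx": 0,"ty": 0,"tz": 0,"wx": 0,"wy": 0,"wz": 0},{"hand": 0,"tx": 0,"ty": 0,"tz": 0,"wx": 0,"wy": 0,"wz": 0}]'

```text
time_s: 24.55
eef_pos: [609.1, 172.4, 299.3]
tool_rot: [0.763, 0.647, 0.001, 0.001]
contact_force: [1.4, 0.2, -0.7]
finger_gap: 85.0
finger_force: 0.0
```

```bash
python3 - <<'E'
from h import *
st();f,W=wr()
W=np.where((W[...,2]<100)[...,None],W,np.nan)
rects(W,8,(550,670),(110,230),8)
f=cap('side','s4.png');W=world(f);rects(W,8,(400,720),(-240,240))
E
```

```text
t 24.55 pos [609.1 172.4 299.3] yaw 1.407 z [ 0.003  0.001 -1.   ] gap 85.0 F [ 1.4  0.2 -0.7] ff 0.0 q7 -0.74
[318. 200.] 967 ztop 18.5 [[608.6, 171.5], [59.9, 60.0], 44.5]
[318. 194.] 837 ztop 13.6 [[608.5, 171.5], [35.9, 32.8], 89.0]
[348.  92.] 1740 ztop 297.2 [[606.5, 158.0], [47.2, 73.5], 80.4]
[294. 154.] 344 ztop 61.3 [[464.4, 169.2], [47.9, 44.1], 87.7]
[345. 157.] 227 ztop 19.2 [[608.7, 172.1], [61.5, 60.6], 57.7]
[287. 183.] 429 ztop 56.9 [[444.5, 61.1], [46.3, 43.7], 90.0]
[353. 190.] 310 ztop 79.7 [[610.2, 14.7], [11.0, 12.4], 83.4]
[387. 257.] 1098 ztop 56.2 [[660.9, -184.0], [37.3, 40.0], 0.0]
```

View pics/s4.png

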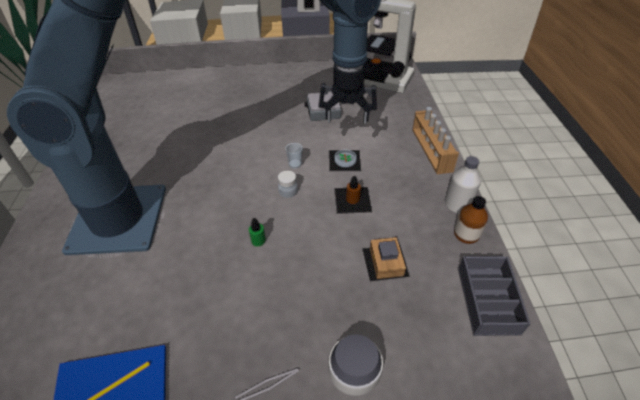

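The side view shows the dish (345,158), bottle (353,191) and stacked boxes (387,257) centred on their mats. The beaker and jar haven't moved, and the arm is clear.

```bash
python3 -c "
from plant import manip
print(manip.hand_in())"
```

```text
the job is handed in; nothing more can be done
None
```

I handed the job in: the last camera check showed the dish, the bottle, and the slide box with the cover-glass box on its lid all within about 2 mm of centre, with the beaker and jar unmoved; the hand-in gave no verdict.

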